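# Pin and gauge the drill jigs

### The job

On every drill jig on the bench, pull the slipped top leaf back into line with its block by driving a red-headed taper pin down through both large holes until its head sits on the leaf, and then prove it by dropping a green-handled gauge pin fully home through the small check hole; leave all these pins in. The taper pins are in the case with the two sliding doors: slide the door over them across to reach them, and shut the case again when you have finished. Leave the other things on the bench where they are.

Things in the scene. Friction and masses are not known exactly. Their poses are not given: they have to be found in the camera images.
- door_l (a joint): level clear sliding door (190 x 130 x 5 mm, lower track, panel top 114 mm above the bench) on top of the left (+y) half of the cream pin case, a box 150 mm deep (its x), 382 mm wide (its y), 108 mm high. 0 = shut, grows to 0.125 m = fully open as the door slides past the other one towards the case's -y. Friction about 1.5 N, stays where left
- door_l_handle (a point): middle of the black bar handle on top of the left (+y) door, near the outer end of the case: 50 mm long (x), 10 mm thick (y), 16 mm high, this point 8 mm above the panel. Moves with the door. Its axes are the case's: z up, y along the width from right half to left half; the door opens towards -y
- door_r (a joint): level clear sliding door (190 x 130 x 5 mm, upper track, panel top 121 mm above the bench) on top of the right (-y) half of the cream pin case, a box 150 mm deep (its x), 382 mm wide (its y), 108 mm high. 0 = shut, grows to 0.125 m = fully open as the door slides past the other one towards the case's +y. Friction about 1.5 N, stays where left
- door_r_handle (a point): middle of the black bar handle on top of the right (-y) door, near the outer end of the case: 50 mm long (x), 10 mm thick (y), 16 mm high, this point 8 mm above the panel. Moves with the door. Its axes are the case's: z up, y along the width from right half to left half; the door opens towards +y
- taper0_head (a point): red round head (22 mm across, 34 mm high, this point at its middle) of a tapered steel pin, upright, z up along the pin. Below the head: 18 mm parallel, 15 mm across, then 27 mm tapering to a 5 mm flat nose, 62 mm below this point. Starts loose in a wooden block in one half of the case (either half), three in a row 34 mm apart along its width, head top 4 mm below the rim
- taper1_head (a point): red round head (22 mm across, 34 mm high, this point at its middle) of a tapered steel pin, upright, z up along the pin. Below the head: 18 mm parallel, 15 mm across, then 27 mm tapering to a 5 mm flat nose, 62 mm below this point. Starts like taper0
- taper2_head (a point): red round head (22 mm across, 34 mm high, this point at its middle) of a tapered steel pin, upright, z up along the pin. Below the head: 18 mm parallel, 15 mm across, then 27 mm tapering to a 5 mm flat nose, 62 mm below this point. Starts like taper0
- gauge0_head (a point): green round handle (16 mm across, 34 mm high, this point at its middle) of a thin gauge pin, upright, z up. Below it: 40 mm of steel 6 mm across, the last 6 mm tapering to a 2.4 mm tip, 57 mm below this point. Starts in a loose wooden rack (60 x 150 x 46 mm, 0.9 kg) on the bench, three in a row 45 mm apart in 10 mm holes, handles resting on its top
- gauge1_head (a point): green round handle (16 mm across, 34 mm high, this point at its middle) of a thin gauge pin, upright, z up. Below it: 40 mm of steel 6 mm across, the last 6 mm tapering to a 2.4 mm tip, 57 mm below this point. Starts like gauge0
- gauge2_head (a point): green round handle (16 mm across, 34 mm high, this point at its middle) of a thin gauge pin, upright, z up. Below it: 40 mm of steel 6 mm across, the last 6 mm tapering to a 2.4 mm tip, 57 mm below this point. Starts like gauge0
- jig0_bore (a point): centre of the large hole (16 mm across, right through) of a jig's heavy green block (3 kg, standing on the bench), at the block's top, 50 mm up. z up, y points from the check hole to here, x is the way the leaf slides. Block 66 mm (x) by 112 mm (y); the leaf's top is 10 mm above this point. None if this jig is not there
- jig0_check (a point): centre of the small check hole (9 mm across, right through) in the same block, at the block's top, 56 mm from the large hole along -y; same axes
- jig0_leaf (a joint): shift (m) of the jig's aluminium top leaf (52 x 108 x 10 mm) along x of the bore frame: its two holes, of the same sizes, stand this far from the block's. 0 = in line, limits -0.007 and 0.007, starts 4 to 6 mm out either way. About 4 N of friction, stays where left
- jig1_bore (a point): centre of the large hole (16 mm across, right through) of a jig's heavy green block (3 kg, standing on the bench), at the block's top, 50 mm up. z up, y points from the check hole to here, x is the way the leaf slides. Block 66 mm (x) by 112 mm (y); the leaf's top is 10 mm above this point. None if this jig is not there
- jig1_check (a point): centre of the small check hole (9 mm across, right through) in the same block, at the block's top, 56 mm from the large hole along -y; same axes
- jig1_leaf (a joint): shift (m) of the jig's aluminium top leaf (52 x 108 x 10 mm) along x of the bore frame: its two holes, of the same sizes, stand this far from the block's. 0 = in line, limits -0.007 and 0.007, starts 4 to 6 mm out either way. About 4 N of friction, stays where left
- jig2_bore (a point): centre of the large hole (16 mm across, right through) of a jig's heavy green block (3 kg, standing on the bench), at the block's top, 50 mm up. z up, y points from the check hole to here, x is the way the leaf slides. Block 66 mm (x) by 112 mm (y); the leaf's top is 10 mm above this point. None if this jig is not there
- jig2_check (a point): centre of the small check hole (9 mm across, right through) in the same block, at the block's top, 56 mm from the large hole along -y; same axes
- jig2_leaf (a joint): shift (m) of the jig's aluminium top leaf (52 x 108 x 10 mm) along x of the bore frame: its two holes, of the same sizes, stand this far from the block's. 0 = in line, limits -0.007 and 0.007, starts 4 to 6 mm out either way. About 4 N of friction, stays where left
- bush_bin: open cardboard bin of bushings, 100 x 150 x 60 mm, origin under its middle; a bystander
- collar: steel shaft collar, 42 mm across, 22 mm high, standing on the bench; a bystander
- oil: white oil bottle with a red cap, 52 mm across, 130 mm high; a bystander
- driver: screwdriver lying on the bench; a bystander
- plug_gauge: dark steel plug gauge standing on end, 36 mm across, 70 mm high; a bystander

How it is judged:
By the outcome, as a careful person would: the job done as asked, in the order asked, and still so for the second after the job is handed in, with the robot touching nothing.
Of jig0, jig1, jig2 only 2 to 3 are there at a start; the rules pass over those that are not, and their reading is None.
At some moment in a run one of gauge_rack may be knocked a few centimetres aside while the robot is not near it.
It also fails if it takes over 210 s, if anything falls off the work surface, if the arm or the gripper's body presses on something with over 40 N, if the wrist force passes 120 N, or if a joint passes its speed limit or range.

### The arm

A 6-joint arm with a two-finger parallel gripper is mounted at the origin on the work surface. World frame = base frame: x ahead of the robot, y to its left, z up, the work surface at z = 0. Lengths are in m, angles in rad, forces in N, time in s.
With the tool pointing down it reaches from about 0.375 to 0.9 m from the base axis. Payload 3.1 kg.
Tool frame: the origin (TCP) lies at the very end of the fingers, on their centre line; the grasp point (between the pads) lies 19 mm behind it; x points along the fingers, y is the direction in which the jaws open and shut, and the axes are right-handed (so a half turn about x gives the same grasp; the last joint's range is limited). The gripper opens to 87 mm and grips with 3 to 60 N. Pads are 19 mm wide; open, the fingers measure 117 mm over their backs; the gripper's body (75 mm by 190 mm) begins 51 mm behind the grasp point.
Start: joints at [-1.327, 0.527, 1.433, -0, 1.181, -0.178], TCP at [0.256, -0.57, 0.19] pointing down, gripper open.
Joint ranges: [-3.08, 3.08], [-0.75, 2.2], [0.22, 2.44], [-1.43, 4.57], [0, 2.65], [-2.85, 2.85]. Speed limits (rad/s): [2.79, 2.79, 3.14, 3.14, 3.14, 3.14].

### API

Orientations are given as a unit quaternion [x, y, z, w].
In Python, from plant import movep, movel, move_j, release, close_gripper, hold, solve_ik, observe, get_image, PlanningError, sign_off gives the robot as it stands. Calls block until the motion is done:
- movep(position, orientation): joint-space move of the TCP to a pose.
- movel(position, attitude=None, v=0.15, contact_N=None): straight line of the TCP; attitude=None keeps the orientation; v is the mean speed in m/s. With contact_N (N) it stops when the force on the tool has changed by that much, and returns True; else False.
- move_j(angles): joint-space move.
- release() and close_gripper(newtons=None): open the fingers fully, or close them until they stop; newtons is the grip in N (None keeps the last).
- hold(seconds).
- solve_ik(position, orientation): joint angles nearest the present ones, or None.
- observe(): the state.
- get_image(name): name is "side" or "top"; returns a dict with "frame" (480x640x3 uint8, red, green, blue), "range_z" (480x640 float32, m along the optical axis (not along the pixel's ray), 0 where there is no reading), "camera_matrix" (3x3 intrinsics, pixels), "dist" ([k1, k2, p1, p2, k3] as OpenCV has them; the pictures are not rectified), "rvec" (rotation vector, rad) and "tvec" (3), from world to camera coordinates, as OpenCV has them. Camera axes: x right, y down, z forward; pixel columns grow to the right and rows downward; lengths in m; the calibration is good to about 2 mm. A picture is of the moment at which its call begins.
A pose or a line that the arm cannot do raises PlanningError and nothing moves.
- sign_off(): hands the job in, once; it reports no verdict.
The state is a dict: "time": time; "qpos": joint angles; "joint_velocities": joint speeds; "effort": joint torques, N m; "tool_pos": TCP position; "tool_rot": TCP orientation; "force": force on the tool from outside, world axes, zero at the start; "moment": the same for the moment, N m; "width": opening from 0.0 (shut) to 1.0 (fully open).
Only numpy, scipy, OpenCV 4.12 (cv2) and the standard library are available. Lean on these libraries where they do the work, as an engineer would, in place of code of your own. Each camera call takes 0.05 s, during which the arm holds its last target. There are 200 camera calls.

## Working session

There is one attempt and no reset: what is moved stays moved. The work goes in short steps, each a Python script; the robot and the scene stay as the last script left them, time stands still between calls to the robot, and variables do not carry over. Pictures are saved under pics/ and viewed, about 12 in all and at most 16, crops included, and the job is handed in when it is done.

```bash
ls; mkdir -p pics
python3 - <<'E'
from plant import *
import cv2, numpy as np
o=observe(); print(o['time'],o['tool_pos'],o['tool_rot'],o['width'])
for n in ("top","side"):
    d=get_image(n); np.savez(f'pics/{n}0.npz',**d)
    cv2.imwrite(f'pics/{n}0.png',d['frame'][:,:,::-1])
    print(n,d['camera_matrix'],d['dist'],d['rvec'],d['tvec'])
E
```

```text
pics
0.0 [ 0.25571099 -0.56943673  0.18876896] [-0.69139227 -0.14880518  0.6914769  -0.14728697] 0.9969723465457521
top [[523.81871273   0.         308.66196701]
 [  0.         523.81871273 234.69221526]
 [  0.           0.           1.        ]] [0.04137966 0.         0.         0.         0.        ] [ 2.13544893 -2.13066044  0.17375741] [0.01635555 0.53109945 1.07244038]
side [[464.82702584   0.         322.45023187]
 [  0.         464.82702584 241.12770213]
 [  0.           0.           1.        ]] [0.03921442 0.         0.         0.         0.        ] [ 0.85640281 -2.518554    1.12056645] [0.39487068 0.27232086 0.78646776]
```

View pics/top0.png

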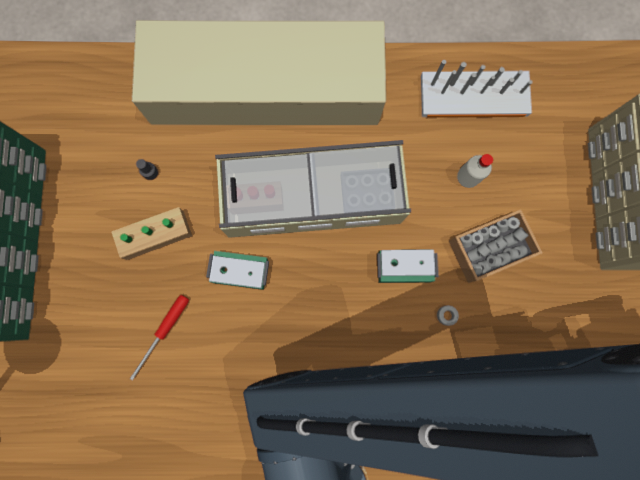

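View pics/side0.png

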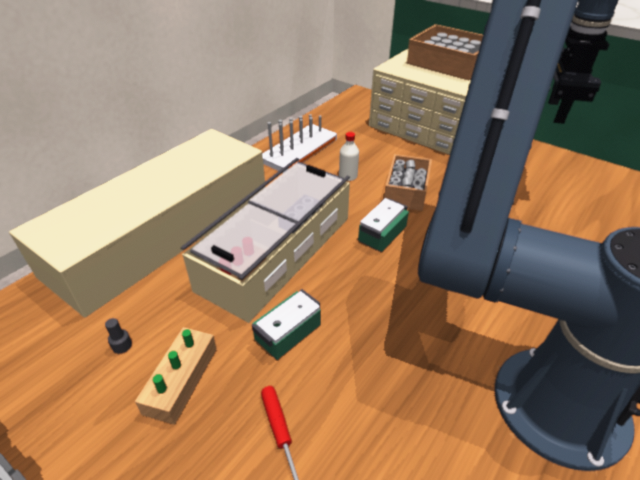

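```bash
cat > h.py <<'E'
from plant import *
import cv2, numpy as np
from scipy.spatial.transform import Rotation as R
def snap(n,tag=None):
    d=get_image(n)
    if tag:
        np.savez(f'pics/{n}{tag}.npz',**d); cv2.imwrite(f'pics/{n}{tag}.png',d['frame'][:,:,::-1])
    return d
def load(f): return dict(np.load(f'pics/{f}.npz'))
def ray(d,uv):
    uv=np.array(uv,float).reshape(-1,1,2)
    n=cv2.undistortPoints(uv,d['camera_matrix'],d['dist']).reshape(-1,2)
    Rm=cv2.Rodrigues(d['rvec'])[0]; t=d['tvec'].ravel()
    return -Rm.T@t, np.c_[n,np.ones(len(n))]@Rm
def onz(d,uv,z):
    c,r=ray(d,uv); z=np.broadcast_to(z,len(r)); return c+r*((z-c[2])/r[:,2])[:,None]
def proj(d,P):
    return cv2.projectPoints(np.array(P,float).reshape(-1,1,3),d['rvec'],d['tvec'],d['camera_matrix'],d['dist'])[0].reshape(-1,2)
def depth(d,uv):
    c,r=ray(d,uv); return c+r*np.array([d['range_z'][int(round(v)),int(round(u))] for u,v in np.reshape(uv,(-1,2))])[:,None]
def down(yaw):
    "tool x down, tool y (jaw) along (cos yaw, sin yaw)"
    x=np.array([0,0,-1.]);y=np.array([np.cos(yaw),np.sin(yaw),0]);z=np.cross(x,y)
    return R.from_matrix(np.c_[x,y,z]).as_quat()
def crop(d,u0,v0,w,h,k,name):
    im=cv2.resize(d['frame'][v0:v0+h,u0:u0+w,::-1],None,fx=k,fy=k,interpolation=cv2.INTER_CUBIC); cv2.imwrite(f'pics/{name}.png',im)
E
python3 - <<'E'
from h import *
move_j([-1.327,0.0,1.433,0,1.181,-0.178]); print(observe()['tool_pos'])
move_j([-2.3,0.0,1.433,0,1.181,-0.178]); print(observe()['tool_pos'])
d=snap('top','1'); s=snap('side','1')
crop(d,90,130,400,170,2,'c1')
crop(d,200,235,250,60,3.2,'c2')
small=cv2.resize(d['frame'][:,:,::-1],(400,300)); ss=cv2.resize(s['frame'][:,:,::-1],(400,300))
cv2.imwrite('pics/both.png',np.hstack([small,ss]))
E
```

```text
[ 0.24609031 -0.53009696  0.50855865]
[-0.29888508 -0.50230707  0.51072535]
```

View pics/both.png

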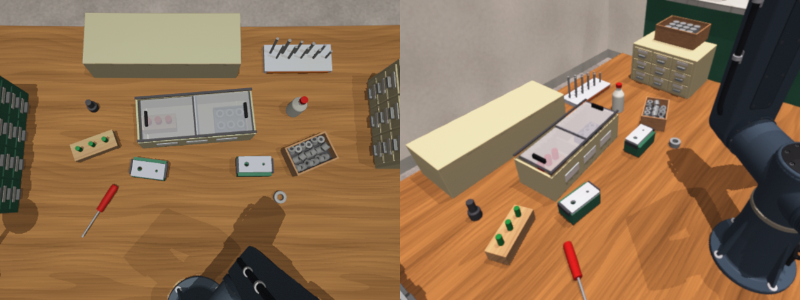

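View pics/c1.png

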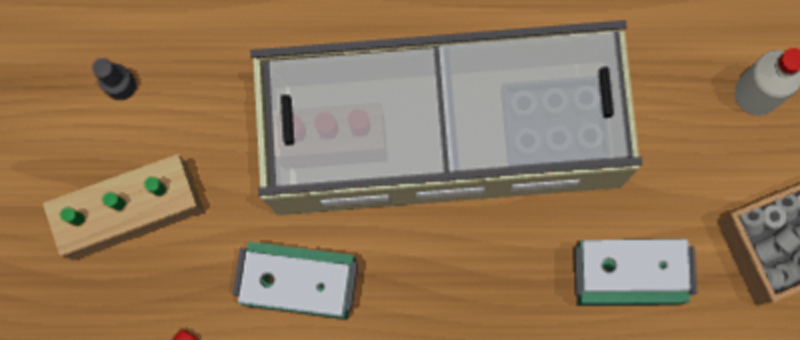

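View pics/c2.png

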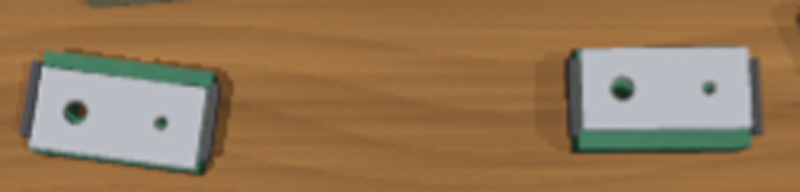

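```bash
python3 - <<'E'
from h import *
d=load('top1'); np.set_printoptions(precision=4,suppress=True)
f=d['frame'].astype(int); hsv=cv2.cvtColor(d['frame'],cv2.COLOR_RGB2HSV)
print('cam',ray(d,[[320,240]])[0])
# leafs
for (u0,v0,u1,v1) in [(205,245,272,295),(372,243,442,288)]:
    m=np.zeros(f.shape[:2],np.uint8); m[v0:v1,u0:u1]=((hsv[v0:v1,u0:u1,1]<50)&(hsv[v0:v1,u0:u1,2]>140))*255
    cs=max(cv2.findContours(m,cv2.RETR_EXTERNAL,cv2.CHAIN_APPROX_NONE)[0],key=cv2.contourArea)
    W=onz(d,cs.reshape(-1,2),0.06)[:,:2]
    r=cv2.minAreaRect((W*1000).astype(np.float32)); print('leaf',r)
    g=np.zeros_like(m); g[v0:v1,u0:u1]=((hsv[v0:v1,u0:u1,0]>60)&(hsv[v0:v1,u0:u1,0]<100)&(hsv[v0:v1,u0:u1,1]>90))*255
    n,l,st,ce=cv2.connectedComponentsWithStats(g); print([(s[4],s[:4].tolist(),c.round(1).tolist()) for s,c in zip(st,ce)][1:])
    # holes: dark inside leaf
    hull=np.zeros_like(m); cv2.drawContours(hull,[cs],-1,255,-1); hull=cv2.erode(hull,np.ones((5,5)))
    hol=((m==0)&(hull>0)).astype(np.uint8)
    n,l,st,ce=cv2.connectedComponentsWithStats(hol)
    for i in range(1,n): print('hole',st[i,4],ce[i],onz(d,[ce[i]],0.06)[0])
c=lambda u,v:(90+u/2,130+v/2)
P={'case corners':[c(252,52),c(626,24),c(640,163),c(261,194)]}
print(onz(d,P['case corners'],0.11))
print('handles',onz(d,[c(288,119),c(606,92)],[.13,.137]))
print('depth', depth(d,[c(326,123),c(360,122),c(350,80),c(340,150),c(300,150)]))
print('tap',onz(d,[c(293,126),c(326,125),c(360,122)],.104))
print('gauge',onz(d,[c(70,215),c(112,200),c(154,185)],.08), depth(d,[c(70,215),c(112,200),c(154,185)]))
s=load('side1')
E
python3 - <<'E'
import sys; sys.path.insert(0,'.')
import os; os.chdir('.')
from h import *
d=load('top1'); 
a=cv2.resize(d['frame'][246:296,205:275,::-1],None,fx=8,fy=8,interpolation=cv2.INTER_CUBIC)
b=cv2.resize(d['frame'][243:293,372:442,::-1],None,fx=8,fy=8,interpolation=cv2.INTER_CUBIC)
cv2.imwrite('pics/c3.png',np.vstack([a[:300*1+100],b[:400]])[:800,:560] if 0 else cv2.resize(np.vstack([a,b]),(420,600)) if 0 else np.hstack([a[:,:],b])[:, :1120])
im=np.hstack([a,b]); cv2.imwrite('pics/c3.png',cv2.resize(im,(800,int(400*800/1120))))
E
```

```text
cam [0.3464 0.0133 1.1456]
leaf ((451.0583801269531, 167.20591735839844), (108.17971801757812, 53.278533935546875), 82.51667022705078)
[(np.int32(199), [214, 252, 53, 10], [240.0, 256.3]), (np.int32(15), [221, 268, 4, 5], [222.4, 270.2]), (np.int32(3), [249, 273, 2, 2], [249.7, 273.3]), (np.int32(6), [261, 286, 3, 3], [262.2, 287.0])]
hole 43 [223.0233 269.5814] [0.4546 0.1951 0.06  ]
hole 13 [249.6923 273.0769] [0.4474 0.1397 0.06  ]
leaf ((470.317138671875, -188.76779174804688), (52.244956970214844, 108.2818374633789), 0.14419597387313843)
[(np.int32(3), [379, 251, 2, 2], [379.7, 251.7]), (np.int32(21), [392, 260, 5, 5], [394.1, 262.0]), (np.int32(3), [420, 262, 2, 2], [420.7, 262.3]), (np.int32(322), [379, 276, 56, 6], [406.3, 278.5])]
hole 44 [394.1136 262.2045] [ 0.4708 -0.1603  0.06  ]
hole 12 [421.3333 262.25  ] [ 0.4708 -0.2167  0.06  ]
[[ 0.6835  0.2079  0.11  ]
 [ 0.7139 -0.1765  0.11  ]
 [ 0.5678 -0.1868  0.11  ]
 [ 0.5354  0.1944  0.11  ]]
handles [[ 0.6077  0.1663  0.13  ]
 [ 0.634  -0.15    0.137 ]]
depth [[0.6073 0.13   0.1158]
 [0.609  0.0958 0.1137]
 [0.6529 0.1066 0.114 ]
 [0.5799 0.1155 0.114 ]
 [0.5795 0.1557 0.1151]]
tap [[0.6071 0.1649 0.104 ]
 [0.6082 0.1313 0.104 ]
 [0.6115 0.0966 0.104 ]]
gauge [[0.5185 0.3944 0.08  ]
 [0.5342 0.3525 0.08  ]
 [0.55   0.3102 0.08  ]] [[0.5188 0.3952 0.0779]
 [0.5342 0.3525 0.0798]
 [0.5495 0.3094 0.0827]]
```

View pics/c3.png

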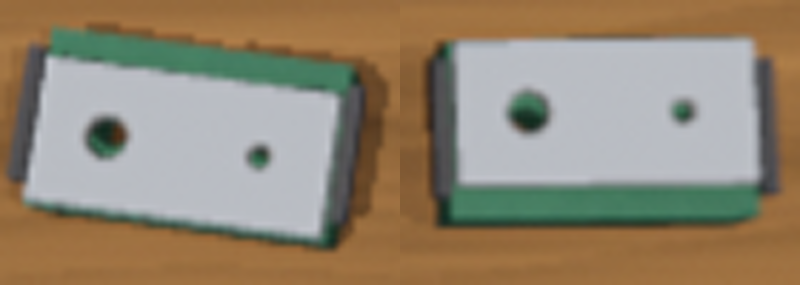

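Run:
```python
from h import *
np.set_printoptions(precision=4,suppress=True)
d=load('top1'); hsv=cv2.cvtColor(d['frame'],cv2.COLOR_RGB2HSV).astype(int)
J=[((.4511,.1673),np.radians(82.55)),((.4705,-.1887),np.radians(90.05))]
for c,a in J:
    c=np.array(c); y=np.array([np.cos(a),np.sin(a)]); x=np.array([y[1],-y[0]])
    # sample profile along x at several y, from -60..60mm on plane z=.05, print G-R contrast
    g=d['frame'].astype(np.float32)
    for z in (.06,.05,0.):
        acc=[]
        t=np.arange(-.045,.0451,.001)
        for yy in np.arange(-.035,.0351,.005):
            if z<.1 and abs(yy-.028)<0 : continue
            P=np.c_[c+t[:,None]*x+yy*y,np.full(len(t),z)]
            uv=proj(d,P).astype(np.float32)
            acc.append(cv2.remap(g,uv[:,0].reshape(1,-1),uv[:,1].reshape(1,-1),cv2.INTER_LINEAR)[0])
        m=np.median(acc,0)
        print('z',z)
        print(' '.join(f"{int(round(tt*1000))}:{int(r)},{int(gg)}" for tt,(r,gg,b) in zip(t,m) if abs(tt)>.02))
```

```text
z 0.06
-45:158,112 -44:157,111 -43:156,111 -42:158,112 -41:159,112 -40:159,113 -39:159,113 -38:159,112 -37:158,112 -36:158,112 -35:158,112 -34:157,112 -33:153,109 -32:147,105 -31:129,97 -30:107,87 -29:80,88 -28:84,104 -27:111,130 -26:141,155 -25:168,175 -24:180,185 -23:186,189 -22:186,189 -21:185,189 20:185,189 21:185,189 22:185,189 23:183,187 24:180,185 25:166,174 26:147,161 27:112,143 28:84,129 29:74,126 30:70,125 31:69,125 32:70,125 33:70,125 34:71,125 35:74,124 36:80,120 37:90,113 38:103,102 39:119,97 40:135,96 41:153,108 42:162,115 43:163,116 44:163,117 45:161,116
z 0.05
-45:158,112 -44:158,113 -43:156,111 -42:155,111 -41:158,112 -40:159,112 -39:159,113 -38:159,113 -37:159,112 -36:158,113 -35:158,112 -34:158,112 -33:156,111 -32:151,107 -31:139,101 -30:117,90 -29:92,86 -28:78,93 -27:97,117 -26:125,143 -25:153,165 -24:175,179 -23:185,189 -22:185,189 -21:185,189 20:185,188 21:185,189 22:185,189 23:185,189 24:183,187 25:180,184 26:167,175 27:148,160 28:112,143 29:86,130 30:75,126 31:70,124 32:69,125 33:70,125 34:70,125 35:70,125 36:73,125 37:79,120 38:89,113 39:103,103 40:119,96 41:
[... 1645 characters left out ...]
161,115 35:161,115 36:162,116 37:162,116 38:162,116 39:161,115 40:159,114 41:158,112 42:156,111 43:157,112 44:159,113 45:160,114
z 0.0
-45:150,107 -44:150,106 -43:149,105 -42:150,106 -41:151,107 -40:149,105 -39:144,101 -38:128,93 -37:89,76 -36:58,65 -35:52,78 -34:47,90 -33:56,105 -32:66,120 -31:69,124 -30:70,124 -29:70,124 -28:69,123 -27:69,123 -26:69,123 -25:69,123 -24:71,122 -23:75,121 -22:101,131 -21:127,141 20:185,188 21:185,188 22:185,188 23:185,188 24:185,188 25:185,189 26:185,189 27:185,189 28:185,189 29:185,189 30:185,189 31:185,189 32:185,189 33:180,184 34:175,178 35:159,153 36:145,124 37:140,114 38:149,110 39:158,112 40:159,114 41:161,115 42:161,115 43:161,116 44:162,116 45:162,116
```

```bash
cat >> h.py <<'E'
CA=np.radians(4.8); UX=np.array([np.cos(CA),np.sin(CA),0]); UY=np.array([-np.sin(CA),np.cos(CA),0])
def go(p,yaw):
    q0=np.array(observe()['qpos']); best=None
    for k in (0,np.pi):
        q=solve_ik(list(p),list(down(yaw+k)))
        if q is not None:
            c=np.abs(np.array(q)-q0).max()
            if abs(q[5])<2.7 and (best is None or c<best[0]): best=(c,q)
    if best is None: raise PlanningError('no ik')
    move_j(list(best[1]))
def tcp(): return np.array(observe()['tool_pos'])
def F(): return np.array(observe()['force']).round(1)
def lin(p,v=.15,c=None): return movel(list(p),v=v,contact_N=c)
E
python3 - <<'E'
from h import *
np.set_printoptions(precision=4,suppress=True)
close_gripper(10)
H=np.array([.6077,.1663,0])
s=H+UY*.024
go(s+[0,0,.22],CA); print(observe()['qpos'],observe()['time'])
lin(s+[0,0,.122],.15,5); print(tcp(),F())
lin(s-UY*.120+[0,0,.122],.10,8)
print(tcp(),F()); 
r=lin(s-UY*.142+[0,0,.122],.04,6); e=tcp(); print(r,e,F(),(s-e)@UY)
lin(e+UY*.004,.05); lin(tcp()+[0,0,.1],.2); 
move_j([1.3]+list(observe()['qpos'][1:])) if 0 else None
go(np.array([.35,-.45,.3]),CA)
d=snap('top','2'); crop(d,190,130,240,130,3.3,'c4'); print(observe()['time'])
E
```

```text
[ 0.1274  0.5104  1.3723 -0.0002  1.2585  0.0448] 8.8167
[0.6065 0.1902 0.1227] [0.2 0.6 0.4]
[0.6156 0.0713 0.122 ] [-0.8  1.1  1. ]
False [0.6176 0.0486 0.122 ] [-0.3 -0.8 -0.2] 0.14215319575279178
14.6833
```

View pics/c4.png

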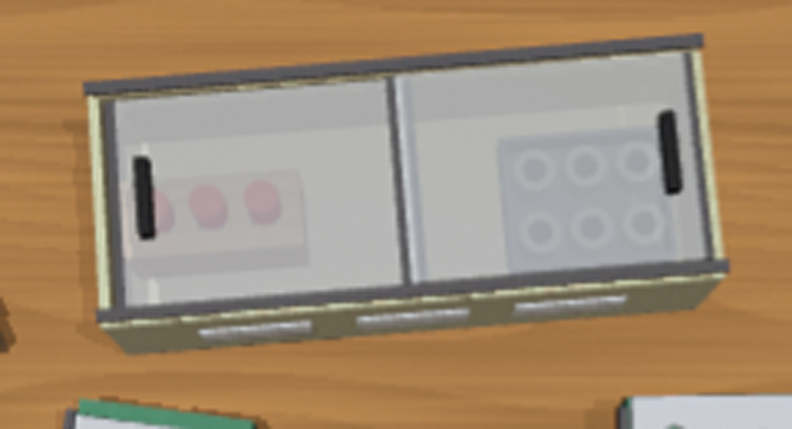

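Run:
```python
from h import *
np.set_printoptions(precision=4,suppress=True)
print(observe()['width'],observe()['tool_rot'],down(CA))
d=load('top2'); h=[190+145/3.3,130+197/3.3]; print(h,depth(d,[h,[h[0],h[1]-6],[h[0],h[1]+6]]),onz(d,[h],.13))
d=load('top1'); print(depth(d,[[90+144,130+59]]))
```

```text
0.007590466590223736 [ 0.4784  0.521  -0.4781  0.5207] [ 0.4786  0.5205 -0.4786  0.5205]
[233.93939393939394, 189.6969696969697] [[0.6072 0.1663 0.1307]
 [0.619  0.1663 0.1326]
 [0.5944 0.1657 0.1326]] [[0.6073 0.1664 0.13  ]]
[[0.6088 0.1663 0.1298]]
```

Run:
```python
from h import *
np.set_printoptions(precision=4,suppress=True)
H=np.array([.6073,.1664,0])
s=H+UY*.024
go(s+[0,0,.2],CA)
lin(s+[0,0,.119],.15,5); print(tcp(),F())
for k in (.006,.01,.015,.02,.03,.05):
    r=lin(s-UY*k+[0,0,.119],.10,8); print(k,r,tcp(),F())
d=snap('top','3');s=snap('side','3')
crop(d,190,110,200,150,2.5,'a')
a=cv2.resize(d['frame'][110:260,180:380,::-1],(400,300)); b=cv2.resize(s['frame'][150:300,180:380,::-1],(400,300))
cv2.imwrite('pics/c5.png',np.hstack([a,b]))
```

```text
[0.6061 0.1901 0.1196] [ 0.  -0.   0.1]
0.006 False [0.6066 0.184  0.1202] [ 0.6 -0.4 -0.5]
0.01 False [0.6063 0.1801 0.1193] [ 0.5 -0.1  0.5]
0.015 False [0.6066 0.175  0.119 ] [-0.6 -0.7 -0.5]
0.02 False [0.607  0.1701 0.119 ] [-0.4 -0.5 -0.6]
0.03 False [0.6079 0.1597 0.119 ] [0.  0.7 0. ]
0.05 False [0.6096 0.1397 0.119 ] [-0.3  0.   0.6]
```

View pics/c5.png

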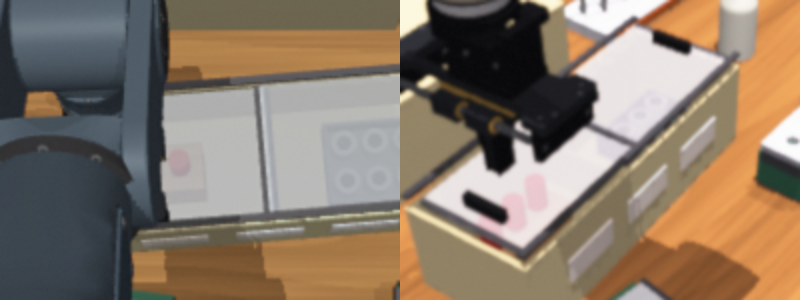

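Run:
```python
from h import *
np.set_printoptions(precision=4,suppress=True)
o=observe(); print(o['width'],o['tool_pos'],o['qpos'])
s=load('side3'); t=np.array(o['tool_pos'])
p=proj(s,[t,t+[0,0,.019],t+UX*.0435,t-UX*.0435,[.6073,.1664,.13]]); print(p)
im=s['frame'][110:290,180:380,::-1].copy()
im=cv2.resize(im,None,fx=3.3,fy=3.3,interpolation=cv2.INTER_CUBIC)
for q in p: cv2.circle(im,tuple(int(v) for v in (q-[180,110])*3.3),4,(0,255,0),1)
cv2.imwrite('pics/c6.png',im)
```

```text
0.0032400653204522913 [0.6095 0.1405 0.119 ] [ 0.0479  0.6112  1.4969  0.0003  1.0336 -0.0356]
[[232.1076 245.2051]
 [230.8646 237.8385]
 [215.0596 237.0168]
 [249.7918 253.7053]
 [222.1633 248.7822]]
```

View pics/c6.png

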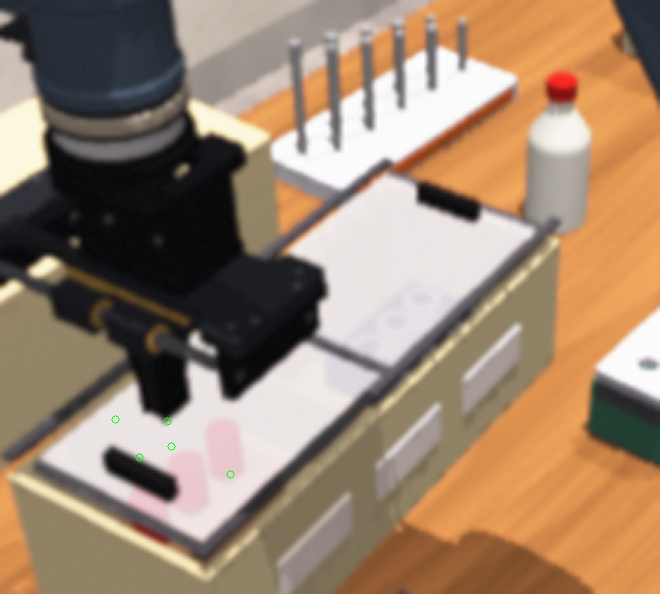

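Run:
```python
from h import *
np.set_printoptions(precision=4,suppress=True)
s=load('side3')
c=lambda u,v:(180+u/3.3,110+v/3.3)
P=[c(165,408),c(150,400),c(180,400),c(165,380),c(165,370),c(145,380),c(240,390),c(270,350),c(300,290)]
print(depth(s,P)); r=s['range_z']; v,u=np.mgrid[225:246,222:242]
D=depth(s,np.c_[u.ravel(),v.ravel()]); ok=(D[:,2]>.1)&(D[:,2]<.3); 
k=frame=s['frame'][225:246,222:242].sum(2).ravel()<120
print(D[k&ok][np.argsort(D[k&ok][:,2])][:12])
```

```text
[[0.5979 0.1499 0.1613]
 [0.6095 0.1501 0.1612]
 [0.5985 0.1381 0.1589]
 [0.5974 0.1471 0.1801]
 [0.5945 0.1482 0.1895]
 [0.6105 0.1504 0.1755]
 [0.5207 0.1622 0.2235]
 [0.5219 0.1377 0.233 ]
 [0.5167 0.1179 0.2617]]
[[0.6001 0.1438 0.155 ]
 [0.6019 0.1495 0.1556]
 [0.5995 0.1492 0.1566]
 [0.5991 0.1419 0.1568]
 [0.6056 0.1508 0.1569]
 [0.6102 0.1514 0.1573]
 [0.5992 0.1467 0.1576]
 [0.6085 0.1505 0.1576]
 [0.5987 0.1395 0.1577]
 [0.6128 0.1512 0.1582]
 [0.5994 0.1412 0.1585]
 [0.6104 0.1535 0.1587]]
```

```bash
cat >> h.py <<'E'
def tip(tag=None):
    "lowest dark points near TCP from the side camera's range"
    t=tcp(); s=snap('side',tag); r=s['range_z']; v,u=np.mgrid[0:480,0:640]; uv=np.c_[u.ravel(),v.ravel()]
    c=uv[np.linalg.norm(uv-proj(s,[t+[0,0,.03]])[0],axis=1)<60]
    c=c[s['frame'][c[:,1],c[:,0]].sum(1)<150]
    D=depth(s,c); D=D[(np.abs(D[:,:2]-t[:2])<[.07,.07]).all(1)&(D[:,2]>t[2]-.02)]
    D=D[np.argsort(D[:,2])][:40]; return t,D[:8],D.mean(0)
E
python3 - <<'E'
from h import *
np.set_printoptions(precision=4,suppress=True)
o=observe();print(o['time'])
lin(tcp()+[0,0,.06]); print(*tip('4'))
release(); print(observe()['width'],*tip('5'))
s=load('side5'); s4=load('side4')
cv2.imwrite('pics/c7.png',cv2.resize(np.hstack([x['frame'][100:270,150:350,::-1] for x in (s4,s)]),None,fx=2,fy=2))
E
```

```text
19.55
[0.609  0.1407 0.1787] [[0.6006 0.1463 0.2086]
 [0.5986 0.138  0.2112]
 [0.599  0.1351 0.2114]
 [0.5997 0.132  0.2114]
 [0.6002 0.151  0.2117]
 [0.607  0.1492 0.2118]
 [0.5999 0.1366 0.2119]
 [0.5977 0.1461 0.2121]] [0.602  0.1448 0.214 ]
0.9996537695074907 [0.6095 0.1405 0.179 ] [[0.6526 0.1427 0.2134]
 [0.6531 0.1397 0.2137]
 [0.6512 0.1509 0.2144]
 [0.6501 0.1542 0.2146]
 [0.6495 0.15   0.2146]
 [0.655  0.1545 0.2148]
 [0.6502 0.147  0.2148]
 [0.6526 0.1375 0.2149]] [0.6212 0.1455 0.2166]
```

View pics/c7.png

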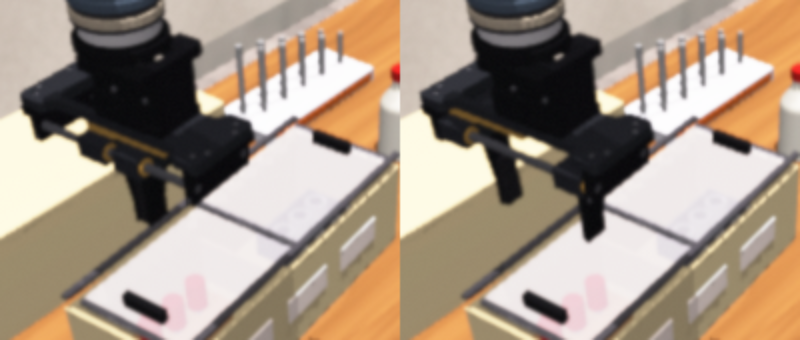

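Run:
```python
from h import *
np.set_printoptions(precision=4,suppress=True)
close_gripper(10); lin(tcp()+[0,0,.06],.2)
go([.42,.0,.12],CA); print(tcp())
lin([.42,0,.06],.15,5)
r=lin([.42,0,-.05],.03,4); print(r,tcp(),F(),observe()['time'])
lin(tcp()+[0,0,.1],.2)
```

```text
[ 0.4217 -0.0003  0.1202]
True [ 0.4201 -0.     -0.0324] [0.3 0.  6.5] 27.95
```

```bash
cat >> h.py <<'E'
OFF=np.array([0,0,.032])  # real fingertips are 32 mm above the reported TCP (touched the bench at -0.032)
_go=go
def go(p,yaw): _go(np.array(p)-OFF,yaw)
def tcp(): return np.array(observe()['tool_pos'])+OFF
def lin(p,v=.15,c=None): return movel(list(np.array(p)-OFF),v=v,contact_N=c)
E
python3 - <<'E'
from h import *
np.set_printoptions(precision=4,suppress=True)
H=np.array([.6073,.1664,0]); s=H+UY*.024
go(s+[0,0,.17],CA)
lin(s+[0,0,.120],.15,5); print(tcp(),F())
r=lin(s-UY*.120+[0,0,.120],.10,10); print(r,tcp(),F())
r=lin(s-UY*.142+[0,0,.120],.04,6); e=tcp(); print(r,e,F(),(s-e)@UY)
lin(e+UY*.003,.05); lin(tcp()+[0,0,.08],.2); release()
go(np.array([.35,-.45,.3]),CA)
d=snap('top','6'); crop(d,205,135,200,110,4,'c8'); print(observe()['time'])
E
```

```text
[0.6048 0.1893 0.1196] [0.2 0.3 1. ]
False [0.6146 0.071  0.1196] [-1.3 -1.  -0. ]
True [0.6152 0.065  0.1195] [-0.1  0.5  1.2] 0.12569754087394716
36.3167
```

View pics/c8.png

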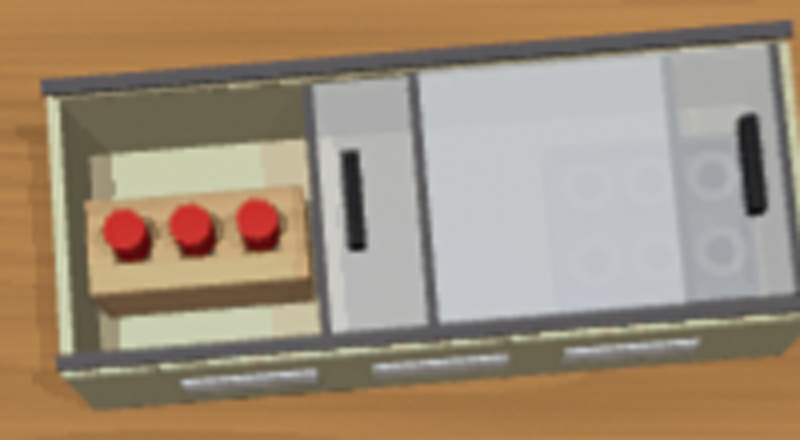

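Run:
```python
from h import *
np.set_printoptions(precision=4,suppress=True)
d=load('top6'); hsv=cv2.cvtColor(d['frame'],cv2.COLOR_RGB2HSV)
m=((hsv[...,1]>150)&((hsv[...,0]<8)|(hsv[...,0]>172))).astype(np.uint8); m[:,:205]=0;m[:,300:]=0;m[:135]=0;m[250:]=0
n,l,st,ce=cv2.connectedComponentsWithStats(m)
c0=np.array([.625,.010,0]); cs=lambda P:np.c_[(P-c0)@UX,(P-c0)@UY,P[:,2]]
for i in range(1,n):
    if st[i,4]<30: continue
    v,u=np.where(l==i); D=depth(d,np.c_[u,v]); z=D[:,2]; T=D[(z>.0985)&(z<.110)]
    Q=onz(d,np.c_[u,v],.104); lo,hi=cs(Q)[:,:2].min(0),cs(Q)[:,:2].max(0)
    print(st[i],T.mean(0),len(T),'case',cs(T.mean(0)[None]), 'blob case',lo,hi)
k=lambda u,v:(205+(u+.5)/4-.5,135+(v+.5)/4-.5)
print('rails case',cs(onz(d,[k(70,97),k(300,80),k(75,352),k(320,333),k(45,90),k(60,360)],.118)))
print('ends/door edge',cs(onz(d,[k(70,200),k(318,200)],.112)))
```

```text
[264 185  11  13 111] [0.6143 0.0994 0.1047] 85 case [[-0.0032  0.0899  0.1047]] blob case [-0.0188  0.079 ] [0.0068 0.0996]
[231 187  12  13 116] [0.609  0.1667 0.1049] 85 case [[-0.0028  0.1575  0.1049]] blob case [-0.018   0.1448] [0.0081 0.1672]
[247 186  12  13 116] [0.6117 0.133  0.1045] 87 case [[-0.003   0.1236  0.1045]] blob case [-0.0186  0.112 ] [0.0076 0.1343]
rails case [[ 0.065   0.179   0.118 ]
 [ 0.0646  0.0617  0.118 ]
 [-0.0671  0.1838  0.118 ]
 [-0.0674  0.0613  0.118 ]
 [ 0.0698  0.1915  0.118 ]
 [-0.0705  0.1915  0.118 ]]
ends/door edge [[0.0128 0.1829 0.112 ]
 [0.0026 0.0574 0.112 ]]
```

```bash
cat >> h.py <<'E'
def jig(c,deg,shift):
    a=np.radians(deg); y=np.array([np.cos(a),np.sin(a),0]); x=np.array([y[1],-y[0],0]); c=np.array([*c,0.])
    return dict(x=x,y=y,yaw=a-np.pi/2,leaf=c+.028*y,bore=c+.028*y-shift*x,check=c-.028*y-shift*x)
A=jig((.4511,.1673),82.55,-.0054); B=jig((.4705,-.1890),90.05,.0044)
def pick_taper(p):
    p=np.array([p[0],p[1],0]); go(p+[0,0,.19],CA)
    lin(p+[0,0,.135],.2); c=lin(p+[0,0,.075],.08,6); print('down',c,tcp(),F())
    close_gripper(45); print('w',observe()['width'],'mm',observe()['width']*87)
    lin(p+[0,0,.20],.15); print(tcp(),F(),observe()['width'])
E
python3 - <<'E'
from h import *
np.set_printoptions(precision=4,suppress=True)
pick_taper((.6117,.1330))
mid=(A['leaf']+A['bore'])/2; print(A)
go(mid+[0,0,.20],A['yaw']); lin(mid+[0,0,.125],.15); hold(.2); print(tcp(),F(),observe()['time'])
s=snap('side','7'); d=snap('top','7')
n=mid+[0,0,.075]; print(proj(s,[n,A['leaf']+[0,0,.06],mid+[0,0,.06]]))
crop(s,225,255,130,110,5,'c9')
E
```

```text
down False [0.6121 0.1331 0.0752] [0.2 0.7 0.1]
w 0.22661135199169613 mm 19.715187623277565
[0.6108 0.1329 0.199 ] [-0.3 -0.2 -0.3] 0.2276471173786293
{'x': array([ 0.9916, -0.1297,  0.    ]), 'y': array([0.1297, 0.9916, 0.    ]), 'yaw': np.float64(-0.13002702927357768), 'leaf': array([0.4547, 0.1951, 0.    ]), 'bore': array([0.4601, 0.1944, 0.    ]), 'check': array([0.4528, 0.1388, 0.    ])}
[0.4585 0.1948 0.126 ] [ 1.1 -0.4 -0.1] 43.5833
[[273.7857 315.462 ]
 [275.2984 321.6267]
 [274.3111 320.7736]]
```

View pics/c9.png

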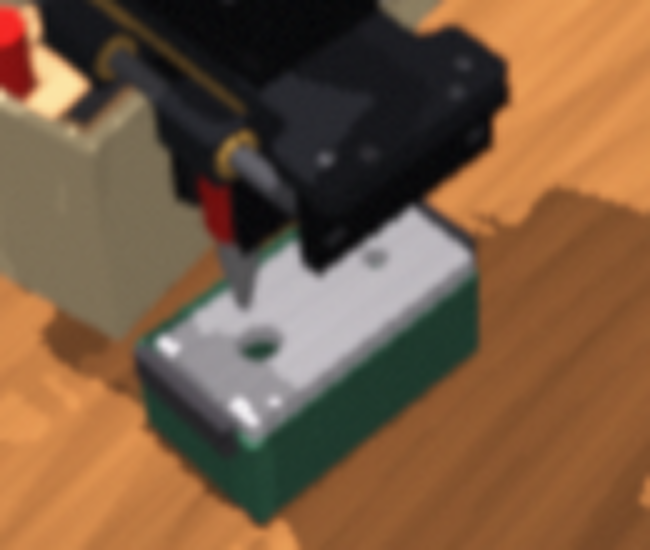

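Run:
```python
from h import *
np.set_printoptions(precision=4,suppress=True)
s=load('side7'); k=lambda u,v:(225+(u+.5)/5-.5,255+(v+.5)/5-.5)
N=onz(s,[k(243,307)],.0755)[0]; H=onz(s,[k(259,343)],.06)[0]; C=onz(s,[k(375,258)],.06)[0]
t=tcp(); print('nose',N,t,'hole',H,A['leaf'],'check',C,A['check']-.0054*A['x'])
for n in ('side1',):
    q=load(n); im=cv2.resize(q['frame'][285:350,240:330,::-1],None,fx=8,fy=8,interpolation=cv2.INTER_CUBIC); cv2.imwrite('pics/c10.png',im)
    P=proj(q,[A['leaf']+[0,0,.06],A['check']-.0054*A['x']+[0,0,.06],A['bore']+[0,0,.05]]); print((P-[240,285]+.5)*8-.5)
```

```text
nose [0.4571 0.1965 0.0755] [0.458  0.1949 0.1258] hole [0.4508 0.1965 0.06  ] [0.4547 0.1951 0.    ] check [0.4429 0.141  0.06  ] [0.4475 0.1395 0.    ]
[[285.8873 296.5137]
 [469.2809 159.9493]
 [272.9192 310.6669]]
```

View pics/c10.png

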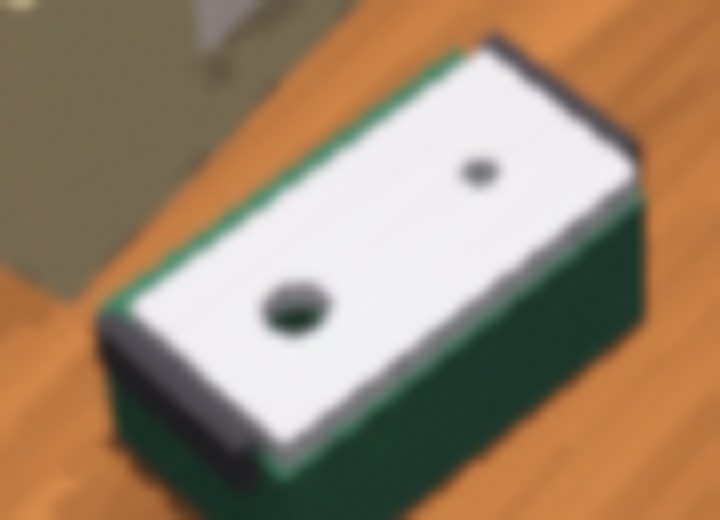

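```bash
cat >> h.py <<'E'
def insert(p0,top,end,step=.002,dead=5.,gain=2e-4,fzmax=25,v=.04,drift=None):
    """step the tip down from top to end at xy p0, yielding to side force; drift = planned xy move per step"""
    hold(.2); f0=np.mean([observe()['force'] for _ in range(1)],0); p=np.array(p0[:3],float)*[1,1,0]; z=top
    while z>end+1e-6:
        z=max(z-step,end); lin(p+[0,0,z],v); hold(.05)
        f=np.array(observe()['force'])-f0; s=np.hypot(*f[:2]); print(round(z,4),(p[:2]*1e3).round(2),f.round(1),(tcp()[2]).round(4))
        if f[2]>fzmax: print('STOP'); return p,False
        if s>dead: p[:2]+=f[:2]/s*(s-dead)*gain
        if drift is not None: p=p+drift
    return p,True
E
python3 - <<'E'
from h import *
np.set_printoptions(precision=4,suppress=True)
p=(A['leaf']+A['bore'])/2 - .0024*A['x']; print(p)
lin(p+[0,0,.125]); 
print(insert(p,.115,.094,step=.003,fzmax=8)); print(observe()['time'])
E
```

```text
[0.455 0.195 0.   ]
0.112 [455.03 195.02] [-1.1  0.2  0.3] 0.1118
0.109 [455.03 195.02] [-0.7 -0.6  0.4] 0.109
0.106 [455.03 195.02] [ 0.4 -1.1  0.4] 0.1059
0.103 [455.03 195.02] [0.3 0.3 1. ] 0.1029
0.1 [455.03 195.02] [-0.2  0.5  0.5] 0.0999
0.097 [455.03 195.02] [-0.  -0.6  1.3] 0.0969
0.094 [455.03 195.02] [-0.2  1.  -0. ] 0.0939
(array([0.455, 0.195, 0.   ]), True)
46.4583
```

Run:
```python
from h import *
np.set_printoptions(precision=4,suppress=True)
p=tcp()*[1,1,0]
print(insert([.455,.195,0],.094,.0655,step=.002,dead=5,gain=1.5e-4,fzmax=30)); print(observe()['time'],observe()['width'])
```

```text
0.092 [455. 195.] [-1.4  0.2 -0.2] 0.0919
0.09 [455. 195.] [-1.6 -0.3 -0.2] 0.0898
0.088 [455. 195.] [-2.2 -0.6  1.7] 0.0879
0.086 [455. 195.] [-2.3 -1.1  2.7] 0.086
0.084 [455. 195.] [-3.1 -1.7  3.1] 0.084
0.082 [455. 195.] [-2.3 -2.7  1. ] 0.0819
0.08 [455. 195.] [-1.2 -3.9  2.6] 0.08
0.078 [455. 195.] [ 0.9 -4.5  3.7] 0.0782
0.076 [455. 195.] [ 0.8 -5.1  5.2] 0.0763
0.074 [455.   194.97] [ 0.7 -5.8  5.2] 0.0744
0.072 [455.02 194.85] [ 2.  -4.5  4.3] 0.0723
0.07 [455.02 194.85] [ 1.8 -5.4  3.8] 0.0703
0.068 [455.05 194.76] [ 1.3 -5.2  4.3] 0.0684
0.066 [455.06 194.71] [ 2.7 -5.7  6. ] 0.0665
0.0655 [455.15 194.54] [ 0.6 -4.7  6.6] 0.0661
(array([0.4551, 0.1945, 0.    ]), True)
51.1583 0.23054548146601228
```

Run:
```python
from h import *
np.set_printoptions(precision=4,suppress=True)
p=tcp()*[1,1,0]
r=lin(p+[0,0,.062],.02,12); print(r,tcp(),F())
release(); hold(.2); print(tcp(),F()); lin(tcp()+[0,0,.09],.2); close_gripper(20)
t=tcp(); r=lin([t[0],t[1],.080],.05,10); print('press',r,tcp(),F(),observe()['time'])
lin(tcp()+[0,0,.08],.2); release()
go([.40,.0,.3],CA)
d=snap('top','8'); s=snap('side','8')
a=cv2.resize(d['frame'][240:300,200:280,::-1],(400,300),interpolation=cv2.INTER_CUBIC); b=cv2.resize(s['frame'][270:360,235:355,::-1],(400,300),interpolation=cv2.INTER_CUBIC)
cv2.imwrite('pics/c11.png',np.hstack([a,b])); print(observe()['time'])
```

```text
True [0.4576 0.1944 0.065 ] [-0.5 -0.8  8. ]
[0.4582 0.1937 0.0646] [-0.   0.3 -0.1]
press True [0.4581 0.1936 0.0937] [-1.4 -0.5  8.5] 56.0917
59.2
```

View pics/c11.png

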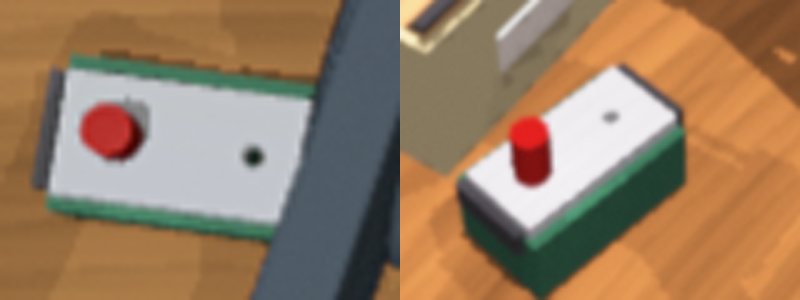

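```bash
cat >> h.py <<'E'
def align(p,z,n=2):
    "servo the reported xy onto p at height z in free air; returns the command to use"
    c=np.array(p,float)*[1,1,0]
    for _ in range(n):
        lin(c+[0,0,z],.05); hold(.15); e=(np.array(p)-tcp())*[1,1,0]; c=c+e*.9
    print('aligned',tcp()); return c
E
python3 - <<'E'
from h import *
np.set_printoptions(precision=4,suppress=True)
pick_taper((.6143,.0994))
b=B['bore']+[-.0018,-.0007,0]; l=B['leaf']+[-.0018,-.0007,0]; mid=(b+l)/2; print(b,l)
go(mid+[0,0,.20],B['yaw']); lin(mid+[0,0,.125],.15); c=align(mid,.116)
p,ok=insert(c,.116,.092,step=.004,fzmax=8)
if ok:
    p,ok=insert(p,.092,.0655,step=.002,dead=5,gain=1.5e-4,fzmax=30,drift=(b-mid)/14)
print(ok,tcp(),observe()['time'])
s=snap('side','9'); crop(s,330,170,120,90,5,'c12')
E
```

```text
down False [0.6147 0.0994 0.0751] [0.3 0.2 0.3]
w 0.22879059952191744 mm 19.904782158406817
[0.6134 0.0994 0.199 ] [ 0.3  0.3 -1.4] 0.22553779837803278
[ 0.4643 -0.1617  0.    ] [ 0.4687 -0.1617  0.    ]
aligned [ 0.4664 -0.1616  0.116 ]
0.112 [ 466.44 -161.65] [-1.  -1.2 -0.1] 0.1118
0.108 [ 466.44 -161.65] [-0.8 -0.1 -0.4] 0.1078
0.104 [ 466.44 -161.65] [-1.7  0.5  0.1] 0.1038
0.1 [ 466.44 -161.65] [-1.  -1.   0.9] 0.0999
0.096 [ 466.44 -161.65] [-1.1  0.6 -0.4] 0.0959
0.092 [ 466.44 -161.65] [-1.2 -1.3 -0. ] 0.0919
0.09 [ 466.44 -161.65] [0.8 0.7 0.2] 0.09
0.088 [ 466.28 -161.65] [1.6 2.  0.8] 0.088
0.086 [ 466.12 -161.65] [2.5 2.  4.1] 0.0862
0.084 [ 465.97 -161.65] [1.8 4.2 5.8] 0.0841
0.082 [ 465.81 -161.65] [2.5 3.7 2.1] 0.0818
0.08 [ 465.65 -161.65] [1.7 4.6 3.4] 0.0798
0.078 [ 465.5  -161.65] [1.2 5.1 3.2] 0.0779
0.076 [ 465.35 -161.62] [0.4 6.1 6.1] 0.0759
0.074 [ 465.2  -161.45] [-0.8  4.4  6.8] 0.0739
0.072 [ 465.04 -161.45] [-1.7  4.2  4. ] 0.0717
0.07 [ 464.89 -161.45] [-3.3  4.3  4.3] 0.0698
0.068 [ 464.69 -161.41] [-2.8  3.9  4.9] 0.0679
0.066 [ 464.53 -161.41] [-2.2  5.1  4.7] 0.0659
0.0655 [ 464.34 -161.32] [-3.1  5.2  7.9] 0.0656
True [ 0.4639 -0.161   0.0656] 72.7083
```

Now seat it, then pick gauges (re-measure the rack first, since it may be knocked).

```bash
cat >> h.py <<'E'
def greens(d):
    hsv=cv2.cvtColor(d['frame'],cv2.COLOR_RGB2HSV)
    m=((hsv[...,0]>50)&(hsv[...,0]<75)&(hsv[...,1]>150)&(hsv[...,2]>60)).astype(np.uint8); m[:,:60]=0; m[:,205:]=0; m[:150]=0; m[330:]=0
    n,l,st,ce=cv2.connectedComponentsWithStats(m); out=[]
    for i in range(1,n):
        if st[i,4]<15: continue
        v,u=np.where(l==i); D=depth(d,np.c_[u,v]); T=D[np.abs(D[:,2]-.080)<.005]
        out.append(T.mean(0)) if len(T) else None; print(st[i],len(T),T.mean(0) if len(T) else None)
    return out
E
python3 - <<'E'
from h import *
np.set_printoptions(precision=4,suppress=True)
p=tcp()*[1,1,0]
r=lin(p+[0,0,.062],.02,12); print(r,tcp(),F())
release(); hold(.2); print(tcp(),F()); lin(tcp()+[0,0,.09],.2); close_gripper(20)
t=tcp(); r=lin([t[0],t[1],.080],.05,10); print('press',r,tcp(),F(),observe()['time'])
lin(tcp()+[0,0,.08],.2); release()
go([.35,-.45,.3],CA)
d=snap('top','10'); greens(d); print('before');greens(load('top1'))
# check holes
hsv=cv2.cvtColor(d['frame'],cv2.COLOR_RGB2HSV)
for (u0,v0,u1,v1) in [(205,245,272,295),(372,243,442,292)]:
    m=np.zeros(hsv.shape[:2],np.uint8); m[v0:v1,u0:u1]=((hsv[v0:v1,u0:u1,1]<50)&(hsv[v0:v1,u0:u1,2]>140))*255
    cs=max(cv2.findContours(m,cv2.RETR_EXTERNAL,cv2.CHAIN_APPROX_NONE)[0],key=cv2.contourArea)
    r=cv2.minAreaRect((onz(d,cs.reshape(-1,2),0.06)[:,:2]*1000).astype(np.float32)); print('leaf',r)
    hull=np.zeros_like(m); cv2.drawContours(hull,[cs],-1,255,-1); hull=cv2.erode(hull,np.ones((5,5)))
    n,l,st,ce=cv2.connectedComponentsWithStats(((m==0)&(hull>0)).astype(np.uint8))
    for i in range(1,n): print('hole',st[i,4],ce[i],onz(d,[ce[i]],0.06)[0])
print(observe()['time'])
cv2.imwrite('pics/c13.png',cv2.resize(d['frame'][130:300,90:490,::-1],None,fx=2,fy=2,interpolation=cv2.INTER_CUBIC))
E
```

```text
True [ 0.4638 -0.1608  0.0649] [-1.2  0.1  8.5]
[ 0.4607 -0.1581  0.0638] [-0.1  0.3  0.3]
press True [ 0.4606 -0.1579  0.0936] [-0.7  0.3  8.2] 77.675
[163 220   8   7  36] 29 [0.5505 0.3119 0.0805]
[142 227   8   7  34] 30 [0.5351 0.3537 0.08  ]
[121 235   7   7  34] 29 [0.5191 0.3964 0.0803]
before
[163 219   7   7  34] 30 [0.5511 0.312  0.081 ]
[142 227   7   6  30] 30 [0.5349 0.3542 0.0802]
[121 235   7   6  34] 31 [0.5192 0.3967 0.0796]
leaf ((455.43841552734375, 166.42236328125), (108.63420867919922, 54.10409927368164), 82.59986877441406)
hole 118 [221.7542 265.839 ] [0.4624 0.198  0.06  ]
hole 10 [250.2 271. ] [0.4517 0.1387 0.06  ]
leaf ((466.46221923828125, -188.81491088867188), (53.849822998046875, 109.41473388671875), 1.3534653186798096)
hole 122 [395.8607 263.4672] [ 0.4681 -0.1639  0.06  ]
hole 10 [421.2 264. ] [ 0.4672 -0.2163  0.06  ]
81.0667
```

View pics/c13.png

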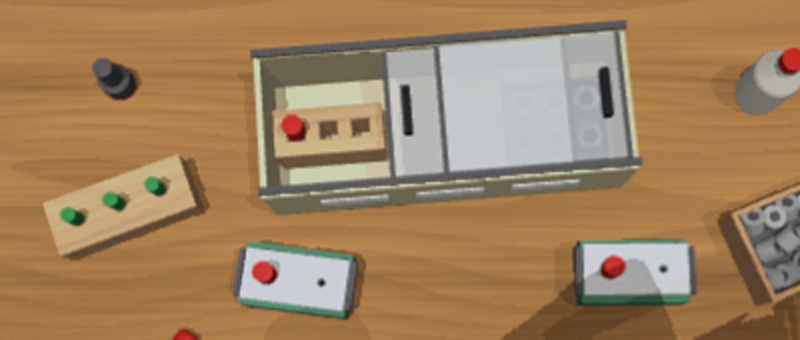

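```bash
cat >> h.py <<'E'
GY=np.radians(20.4)
def pick_gauge(p):
    p=np.array([p[0],p[1],0]); go(p+[0,0,.16],GY); c=align(p,.11); r=lin(c+[0,0,.052],.08,6); print('down',r,tcp(),F())
    close_gripper(25); print('w mm',observe()['width']*87); lin(tcp()+[0,0,.10],.15); print(tcp(),F(),observe()['width'])
def place_gauge(p,yaw):
    p=np.array([p[0],p[1],0]); go(p+[0,0,.20],yaw); lin(p+[0,0,.13],.15); c=align(p,.118)
    spiral=[(0,0),(1,0),(0,1),(-1,0),(0,-1),(1,1),(-1,1),(-1,-1),(1,-1)]
    for dx,dy in spiral:
        q=c+np.array([dx,dy,0])*.0018
        lin(q+[0,0,.112],.06); r=lin(q+[0,0,.097],.03,4); print(dx,dy,r,tcp(),F())
        if not r: return q,True
        lin(tcp()+[0,0,.006],.05)
    return q,False
E
python3 - <<'E'
from h import *
np.set_printoptions(precision=4,suppress=True)
pick_gauge((.5482,.3119))
q,ok=place_gauge((.4499,.1388),A['yaw'])
print(q,ok,observe()['time'])
if ok:
    print(insert(q,.097,.067,step=.003,dead=3,gain=2e-4,fzmax=12))
print(tcp(),F(),observe()['time'])
E
```

```text
aligned [0.548  0.3118 0.1101]
down False [0.5485 0.312  0.0522] [-0.2 -0.5  0.4]
w mm 14.188785741097233
[0.5476 0.3116 0.1513] [0.1 0.1 0.2] 0.1646819075792623
aligned [0.4498 0.1388 0.1181]
0 0 False [0.4498 0.1388 0.0969] [ 0.4 -0.1 -0.2]
[0.4498 0.1388 0.    ] True 91.7333
0.094 [449.85 138.81] [-0.1  0.2 -0.5] 0.0939
0.091 [449.85 138.81] [-0.4 -0.  -0.7] 0.0909
0.088 [449.85 138.81] [ 0.2 -0.1 -0.2] 0.0879
0.085 [449.85 138.81] [-1.2  0.3 -0.7] 0.0849
0.082 [449.85 138.81] [0.8 0.2 0.2] 0.0819
0.079 [449.85 138.81] [-0.2  0.   0.1] 0.0789
0.076 [449.85 138.81] [-0.6  0.6 -1. ] 0.0759
0.073 [449.85 138.81] [-0.2 -0.8 -0.6] 0.0729
0.07 [449.85 138.81] [-0.3  0.1 -0.4] 0.0699
0.067 [449.85 138.81] [0.8 0.3 0.7] 0.0669
(array([0.4498, 0.1388, 0.    ]), True)
[0.4498 0.1388 0.0669] [1.  0.2 0.6] 94.9333
```

```bash
cat >> h.py <<'E'
def finish():
    release(); hold(.15); lin(tcp()+[0,0,.07],.2); close_gripper(20)
    t=tcp(); r=lin([t[0],t[1],.085],.05,5); print('press',r,tcp(),F()); lin(tcp()+[0,0,.09],.2); release()
E
python3 - <<'E'
from h import *
np.set_printoptions(precision=4,suppress=True)
finish(); go([.42,-.05,.25],A['yaw'])
g=greens(snap('top','11')); print(observe()['time'])
E
```

```text
press True [0.4498 0.1388 0.0937] [-1.3  0.2  8.4]
[142 227   8   7  33] 31 [0.5349 0.3534 0.0804]
[121 235   7   6  33] 32 [0.519  0.3963 0.08  ]
102.2667
```

Run:
```python
from h import *
np.set_printoptions(precision=4,suppress=True)
pick_gauge((.5326,.3534))
lin(tcp()+[0,0,.06],.2)
q,ok=place_gauge((.4644,-.2166),B['yaw'])
print(q,ok,observe()['time'])
if ok:
    p,ok=insert(q,.097,.067,step=.005,dead=3,gain=2e-4,fzmax=12)
print(ok,tcp(),F(),observe()['time'])
```

```text
aligned [0.5323 0.3533 0.11  ]
down False [0.533  0.3536 0.0522] [ 0.3 -0.3  1. ]
w mm 14.060428154949161
[0.5318 0.353  0.1512] [-0.2  0.1 -0.3] 0.162594434452956
aligned [ 0.4643 -0.2165  0.118 ]
0 0 False [ 0.4643 -0.2166  0.0969] [ 0.4  0.1 -0.1]
[ 0.4644 -0.2166  0.    ] True 113.3667
0.092 [ 464.37 -216.58] [-0.6  0.3  0.1] 0.0918
0.087 [ 464.37 -216.58] [-0.2 -1.  -0.5] 0.0868
0.082 [ 464.37 -216.58] [-0.7 -1.3 -1.3] 0.0818
0.077 [ 464.37 -216.58] [-1.7 -1.7 -0.7] 0.0768
0.072 [ 464.37 -216.58] [-0.7 -1.5 -1.6] 0.0718
0.067 [ 464.37 -216.58] [-1.  -1.4 -1.3] 0.0668
True [ 0.4643 -0.2166  0.0668] [-1.  -1.5 -1.8] 115.5167
```

Run:
```python
from h import *
np.set_printoptions(precision=4,suppress=True)
finish()
close_gripper(20)
H=np.array([.6053,.1664,0])-UY*.125; s=H-UY*.0185
go(s+[0,0,.19],CA); c=align(s,.150); r=lin(c+[0,0,.124],.08,5); print(r,tcp(),F())
r=lin(c+UY*.118+[0,0,.124],.10,10); print(r,tcp(),F())
r=lin(c+UY*.145+[0,0,.124],.03,6); e=tcp(); print(r,e,F(),(e-s)@UY)
lin(e-UY*.003,.05); lin(tcp()+[0,0,.08],.2); release()
go([.35,-.45,.3],CA)
d=snap('top','12'); sd=snap('side','12'); print(observe()['time'])
h=depth(d,[[234,189.5]]); print(h)
greens(d)
a=cv2.resize(d['frame'][130:330,90:490,::-1],(800,400),interpolation=cv2.INTER_CUBIC); b=cv2.resize(sd['frame'][150:400,100:500,::-1],(320,200))
im=np.zeros((600,800,3),np.uint8); im[:400]=a; im[400:,:320]=b
im[400:,320:]=cv2.resize(sd['frame'][180:280,300:540,::-1],(480,200)); cv2.imwrite('pics/c14.png',im)
```

```text
press True [ 0.4643 -0.2166  0.0937] [-0.3  1.4  7.4]
aligned [0.617  0.0234 0.15  ]
False [0.6168 0.0235 0.1232] [-0.4  0.3  0.3]
False [0.6066 0.1408 0.1236] [ 0.3 -0.1 -0.3]
True [0.6058 0.1572 0.1236] [ 0.1 -2.   1.5] 0.13424668848132593
133.3
[[0.6114 0.1684 0.1157]]
[121 235   8   7  35] 29 [0.5192 0.3963 0.0801]
```

View pics/c14.png

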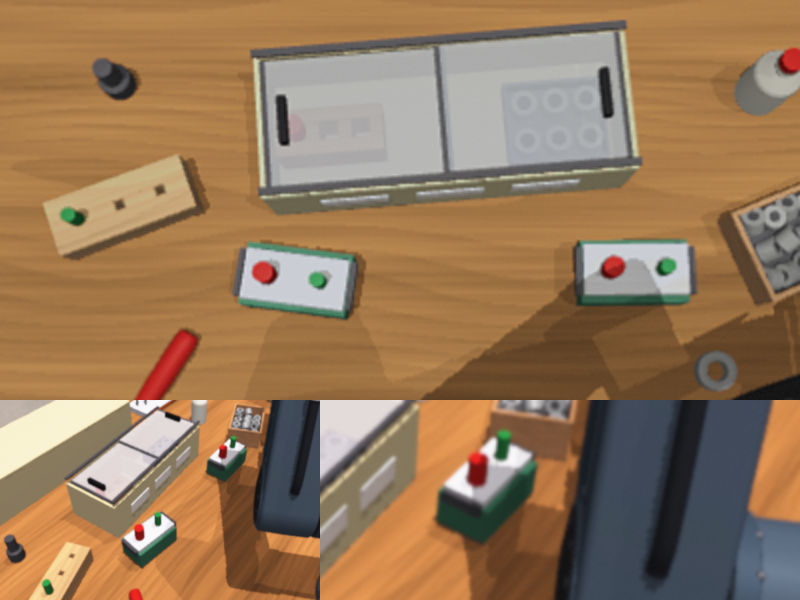

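Run:
```python
from h import *
np.set_printoptions(precision=4,suppress=True)
c0=np.array([.625,.010,0])
for t in ('top1','top6','top12'):
    d=load(t); m=(d['frame'].sum(2)<90).astype(np.uint8); n,l,st,ce=cv2.connectedComponentsWithStats(m)
    for i in range(1,n):
        if 40<st[i,4]<400 and 225<ce[i][0]<400 and 160<ce[i][1]<215:
            P=onz(d,[ce[i]],.137 if ce[i][0]>350 else .13)[0]; print(t,st[i],ce[i],P,'case y',(P-c0)@UY)
print(observe()['time'])
```

```text
133.3
```

Run:
```python
from h import *
np.set_printoptions(precision=4,suppress=True)
c0=np.array([.625,.010,0])
for t in ('top1','top6','top12'):
    d=load(t)
    for (u0,u1,z) in ((226,245,.13),(282,302,.13),(380,395,.137)):
        g=d['frame'][160:215,u0:u1].sum(2); v,u=np.where(g<150)
        if len(u)<15: continue
        u=u+u0;v=v+160; D=depth(d,np.c_[u,v]); k=D[:,2]>.124
        if k.sum()<10: continue
        P=onz(d,[[u[k].mean(),v[k].mean()]],z)[0]; print(t,k.sum(),u[k].mean().round(2),v[k].mean().round(2),P,'case y',((P-c0)@UY).round(4))
```

```text
top1 100 233.3 189.51 [0.6077 0.1677 0.13  ] case y 0.1586
top1 94 392.29 175.17 [ 0.6357 -0.1486  0.137 ] case y -0.1589
top6 65 293.09 185.06 [0.6171 0.0486 0.13  ] case y 0.0391
top6 92 392.3 175.15 [ 0.6357 -0.1486  0.137 ] case y -0.159
top12 95 230.99 189.62 [0.6075 0.1723 0.13  ] case y 0.1632
top12 90 392.27 175.26 [ 0.6355 -0.1485  0.137 ] case y -0.1589
```

Run:
```python
from h import *
np.set_printoptions(precision=4,suppress=True)
c0=np.array([.625,.010,0]); base=c0-UX*.005
close_gripper(20)
s=base+UY*.190
go(s+[0,0,.19],CA); c=align(s,.150); r=lin(c+[0,0,.122],.08,5); print(r,tcp(),F())
r=lin(c-UY*.0152+[0,0,.122],.03,10); hold(.2); print(r,tcp(),((tcp()-c0)@UY),F())
lin(tcp()+UY*.004,.05); lin(tcp()+[0,0,.08],.2); release()
go([.35,-.45,.3],CA)
d=snap('top','13'); g=d['frame'][160:215,226:245].sum(2); v,u=np.where(g<150); u+=226; v+=160
k=depth(d,np.c_[u,v])[:,2]>.124; P=onz(d,[[u[k].mean(),v[k].mean()]],.13)[0]; print(P,(P-c0)@UY, observe()['time'])
```

```text
aligned [0.6039 0.1988 0.1501]
False [0.6035 0.1988 0.121 ] [0.4 0.3 1.5]
False [0.6052 0.1837 0.1219] 0.17475618407268945 [ 0.1  0.  -0.3]
[0.6077 0.166  0.13  ] 0.15692483363765017 145.0167
```

Run:
```python
from h import *
np.set_printoptions(precision=4,suppress=True)
c0=np.array([.625,.010,0]); base=c0-UX*.005
close_gripper(20)
s=base+UY*.133
go(s+[0,0,.19],CA); c=align(s,.150); r=lin(c+[0,0,.122],.08,5); print(r,tcp(),F())
r=lin(c+UY*.0106+[0,0,.122],.03,10); hold(.2); print(r,tcp(),((tcp()-c0)@UY),F())
lin(tcp()-UY*.004,.05); lin(tcp()+[0,0,.08],.2); release()
go([.35,-.45,.3],CA)
d=snap('top','14'); g=d['frame'][160:215,226:245].sum(2); v,u=np.where(g<150); u+=226; v+=160
k=depth(d,np.c_[u,v])[:,2]>.124; P=onz(d,[[u[k].mean(),v[k].mean()]],.13)[0]; print(u[k].mean(),P,(P-c0)@UY, observe()['time'])
```

```text
aligned [0.6086 0.1421 0.15  ]
False [0.6084 0.1421 0.1212] [0.8 0.6 0.6]
False [0.6079 0.1527 0.122 ] 0.1436180227917266 [ 0.1 -0.7 -0. ]
232.98936170212767 [0.6077 0.1683 0.13  ] 0.15918372849640225 156.2917
```

Run:
```python
from h import *
d=load('top14'); a=load('top1'); df=np.abs(d['frame'].astype(int)-a['frame']).sum(2)
for n,(u0,v0,u1,v1) in dict(plug=(130,150,165,185),oil=(455,145,500,195),bin=(455,210,540,280),driver=(125,290,192,385),rack=(108,205,192,260)).items(): print(n,(df[v0:v1,u0:u1]>90).mean().round(3))
print(sign_off())
```

```text
plug 0.0
oil 0.0
bin 0.004
driver 0.0
rack 0.049
the job is handed in; nothing more can be done
None
```

The job is done and handed in at about 156 s of the 210 s allowed. Only two jigs were on the bench. Each now has a taper pin driven down until its head sits on the leaf, and a gauge pin fully home in its check hole.

**Checks that passed**
- **Pins seated:** I pressed on every pin at the end. All four tops stopped at about 93.7 mm, against 94 mm expected for a head resting on the leaf.
- **Leaves in line:** both leaves look centred on their blocks in the pictures, and both gauges went in with under about 2.5 N of side force.
- **Bystanders:** comparing start and end pictures, the oil bottle, bin, screwdriver and plug gauge had not moved. The rack changed only where the two gauges left it. I did not compare the collar; it was in view in a late picture.

**What disagreed or needed mending**
- **Fingertip height:** the real fingertips are 32 mm above the reported TCP. My first pushes passed over the door handle, so I touched the bench to measure the offset and corrected for it.
- **Camera offset:** the top camera read about 2 mm off the robot in x, which I also corrected.
- **Door:** my first push to shut the left door took it about 4.6 mm past where it started. I nudged it back, and it ended about 0.6 mm past its starting position, which is within measuring noise. I took that starting position as shut, because the two door handles stood symmetrically then. The right door was not moved.

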